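# Tighten the clamp knob of a leaning tube rotator

### The job

Tighten the black clamp knob in the middle of the leaning tube rotator fully home, clockwise until it stops. The white carousel simply spins round with the knob unless it is pushed down onto the brace pins hidden under it, so press it down along its leaning spindle, turning with light pressure until you feel it drop in, and keep it down while you turn. When the knob is tight let go, so that the carousel springs back up, and leave the things standing round it alone.

Things in the scene. Friction and masses are not known exactly. Their poses are not given: they have to be found in the camera images.
- rotator: Leaning tube rotator, fixed to the worktop: white foot plate 200 (x) x 170 (y) x 36 mm, pedestal and a drum leaning to the front. Origin: centre of its underside; x points to its back, z up. The spindle leans 25 degrees from vertical to the front: upward it runs along (-0.423, 0, 0.906) in this frame.
- drum_top (a point): Point on the spindle at the drum's top face, z up along the spindle; fixed. Two opposite brace pins, round and flat-topped, 8 mm in diameter, 12 mm tall, stand up from this face 58 mm from the spindle, under the carousel, at an angle that differs each time and cannot be seen.
- carousel_top (a point): Centre of the white carousel's top face, z up along the spindle. Disc of 180 mm diameter with low grey tube clips (9 mm tall, 64 to 84 mm from the spindle) on top and a skirt at its edge. Spins endlessly at 0.01 Nm. Eight ribs 20 mm wide, 45 degrees apart, hang hidden below it at 58 mm radius; pressed down, the gaps between them drop over the brace pins.
- knob_grip (a point): Grip point of the black clamp knob, on the spindle, z up along it, x along the knob's bar. The bar is 66 mm long (x), 16 mm thick (y, the faces to grip), its top 11 mm above this point; 22 mm below this point is the knob's round flange, 68 mm in diameter, 9 mm thick, lying on the carousel. The knob turns and sinks with the carousel.
- clamp_knob (a joint): Angle of the knob relative to the carousel, rad, growing clockwise seen from above: starts at 0 to 0.5; 2.0 is the hard stop (tight). It turns against a steady 0.2 Nm, far more than the carousel's own friction, so it turns in the carousel only while the carousel is braced. Takes more than one grasp as a rule; it stays where it is left.
- plunger (a joint): How far carousel and knob are pressed down the spindle, m: 0 up, 0.010 rigid stop; a spring lifts them (5 N to start, 9 N to hold down). Stops rigidly at about 0.002 if ribs lie over the pins: turn up to 28 degrees under light pressure, then press on to 0.010. It then still turns up to 18 degrees before ribs meet pins and brace it. Braced only while held down.
- marker: Marker pen, 140 mm long, lying in front of the rotator; a bystander, loose. Origin: centre of its underside.
- tape_roll: Roll of tape, 64 mm diameter, 18 mm high, in front of the rotator; a bystander, loose. Origin: centre of its underside.
- petri_dish: Petri dish, 63 mm diameter, 15 mm high, right of the rotator; a bystander, loose. Origin: centre of its underside.
- bottle: Small screw-cap bottle, 46 mm diameter, 86 mm high, left of the rotator; a bystander, loose. Origin: centre of its underside.

How it is judged:
By the outcome, as a careful person would: the job done as asked, in the order asked, and still so for the second after the job is handed in, with the robot touching nothing.
It also fails if it takes over 51 s, if anything falls off the work surface, if the arm or the gripper's body presses on something with over 40 N, if the wrist force passes 120 N, or if a joint passes its speed limit or range.

### The arm

A 6-joint arm with a two-finger parallel gripper is mounted at the origin on a cart in front of the work surface, level with it; the furniture and walls round the work are solid. World frame = base frame: x ahead of the robot, y to its left, z up, the work surface at z = 0. Lengths are in m, angles in degrees, forces in N, time in s.
With the tool pointing down it reaches from about 0.4 to 0.825 m from the base axis. Payload 7 kg.
Tool frame: the origin (TCP) lies midway between the tips of the shut fingers; the grasp point (between the pads) lies r.grip_depth behind it (r.grip_depth is the distance from the TCP to the grasp point, in m); z points along the fingers, y is the direction in which the jaws open and shut (so a half turn about z gives the same grasp; the last joint's range is limited). The gripper opens to 88 mm and grips with 3 to 60 N. Pads are 19 mm wide; open, the fingers measure 130 mm over their backs; the gripper's body (78 mm by 193 mm) begins 47 mm behind the grasp point.
Start: joints at [-48.18, 20.546, 0.682, 0, -70.136, -16.507], TCP at [0.289, -0.61, 0.227] pointing down, gripper open.
Joint ranges: [-176.03, 176.03], [-82.01, 121.73], [-58.28, 71.71], [-173.87, 95.51], [-174.79, -0.11], [-173.66, 173.66]. Speed limits (degrees/s): [136.94, 136.94, 172.46, 180, 180, 180].

### API

Orientations are given as [roll, pitch, yaw] about the fixed x, y, z axes, in that order (R = Rz(yaw) Ry(pitch) Rx(roll)).
In Python, from plant import r, imaging, close_job gives the robot as it stands.
- The arm moves only by the tool step_arm, never from a script. Its argument "commands" is a list of rows, each a list of 2 entries, a list of its own where there are three numbers: the shift along the tool's x, y, z in mm, then the turn about the tool's z in degrees. In form: [[[x, y, z], twist], ...]. A call has 1 to 20 rows; each row shifts and turns the commanded pose from where the row before left it, along the tool's axes as they then stand; what a row does not reach is not made up. A row lasts 1/8 s, in which the tool goes at most 62.5 mm and 10.7 degrees, less where a joint would pass 70% of its speed; a pose out of reach is approached as far as the arm can. A call with a gripper value outside its range is refused whole. "gripper" is the closure, from 0 (fully open) to 1 (shut), set as the call begins (left out, the last holds). The fingers move at their own pace and stop on an object; "grip_force" is the grip in N (left out, the last holds). Time passes only in rows, so rows that do not move let the fingers close. It gives the time, the measured TCP pose, the force and the opening at its end, in the units of the state.
- r.get_state(): the state, without advancing time (a new reading comes with each control period).
- imaging.capture(name): name is "side" or "top"; returns a dict with "img" (480x640x3 uint8, red, green, blue), "z_map" (480x640 float32, m along the optical axis (not along the pixel's ray), 0 where there is no reading), "vfov" (degrees; the focal length in pixels is half the picture's height over the tangent of half this angle, whatever the lens; pixels are square), "cx", "cy" (the principal point, pixels), "D" ([k1, k2, p1, p2, k3] as OpenCV has them; the pictures are not rectified), "extrinsics" (4x4, takes a point from camera to world coordinates). Camera axes: x right, y down, z forward; pixel columns grow to the right and rows downward; lengths in m; the calibration is good to about 2 mm. A picture is of the moment at which its call begins.
- close_job(): hands the job in, once; it reports no verdict.
The state is a dict: "time_s": time; "joints": joint angles; "qd": joint speeds; "joint_torque": joint torques, N m; "tcp_pos": TCP position; "eef_rot": TCP orientation; "contact_force": force on the tool from outside, world axes, zero at the start; "moment": the same for the moment, N m; "gripper_width": finger opening in m.
Only numpy, scipy, OpenCV 4.12 (cv2) and the standard library are available. Lean on these libraries where they do the work, as an engineer would, in place of code of your own. Each camera call takes 0.05 s, during which the arm holds its last target.

## Working session

There is one attempt and no reset: what is moved stays moved. The work goes in short steps, Python scripts to look and compute and a tool call to move; the robot and the scene stay as the last step left them, time stands still between calls to the robot, and variables do not carry over. Pictures are saved under pics/ and viewed, and the job is handed in when it is done.

Besides the shell and the picture viewer there is one more tool, called after ">>>" by a JSON object that holds its "op" and its "data". step_arm: Moves the arm, as the interface text tells. Its arguments: {"type":"object","properties":{"commands":{"type":"array","items":{"type":"array"}},"gripper":{"type":"number"},"grip_force":{"type":"number"}},"required":["commands"]}

```bash
ls; mkdir -p pics
python3 - <<'E'
from plant import r, imaging
import cv2, numpy as np, pickle
print(r.get_state(), r.grip_depth)
for n in ("side","top"):
    c=imaging.capture(n)
    cv2.imwrite(f"pics/{n}0.png",c["img"][:,:,::-1])
    pickle.dump(c,open(f"{n}0.pkl","wb"))
    print(n,c["vfov"],c["cx"],c["cy"],c["D"],c["extrinsics"])
E
```

```text
pics
{'time_s': 0.0, 'joints': array([-4.81777641e+01,  2.05912522e+01,  6.33812734e-01, -1.93588868e-02,
       -7.01389444e+01, -1.65082845e+01]), 'qd': array([ 0.02564773,  0.01218137,  0.10162767, -0.07136957, -0.03192398,
       -0.00709045]), 'joint_torque': array([ 6.81620240e-04, -5.82713270e+01,  2.93075609e+01,  6.99726373e+00,
        7.39057374e-03, -2.01829639e-04]), 'tcp_pos': array([ 0.28837918, -0.60973568,  0.22562748]), 'eef_rot': array([ 1.79902418e+02, -9.94189118e-03, -1.54692632e+02]), 'contact_force': array([-0.34747164, -0.64665366,  0.01290249]), 'moment': array([ 0.01741893, -0.00075385, -0.06232864]), 'gripper_width': 0.0875817502333071} 0.0188
side 55.29770626516983 321.05911737143805 244.5853702809042 [-0.10964109  0.          0.          0.          0.        ] [[-0.78999977 -0.54551714  0.27984176  0.38218027]
 [-0.61309395  0.70588737 -0.3547377   0.32849862]
 [-0.00402127 -0.45181199 -0.89210412  0.87507522]
 [ 0.          0.          0.          1.        ]]
top 57.33162857335202 321.50981155053563 244.4224560036672 [0.03323487 0.         0.         0.         0.        ] [[-0.027028   -0.98992492  0.13898973  0.46211462]
 [-0.99942651  0.02959726  0.01645128  0.02435303]
 [-0.02039924 -0.13846538 -0.99015716  1.00937086]
 [ 0.          0.          0.          1.        ]]
```

View pics/side0.png

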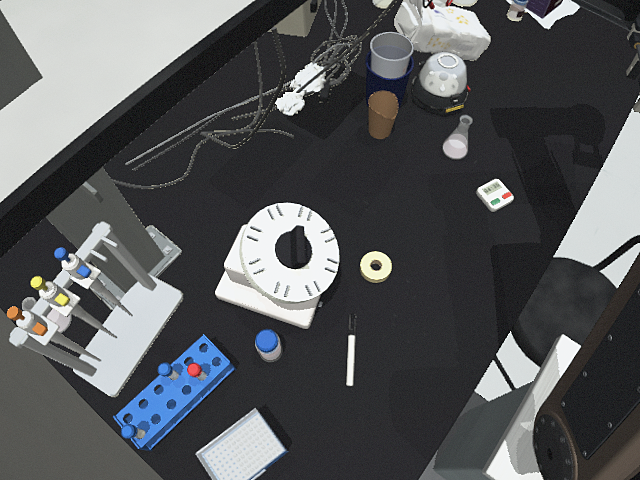

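View pics/top0.png

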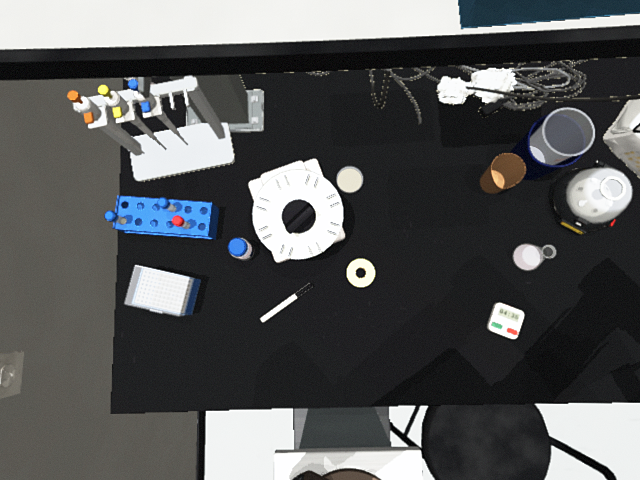

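The carousel is at about (290,252) in side and (298,214) in top, with the dark knob bar at its centre. Next I measure the disc plane, centre and bar.

```bash
cat > h.py <<'E'
import cv2, numpy as np
def K(c):
    f=240/np.tan(np.radians(c["vfov"])/2); return np.array([[f,0,c["cx"]],[0,f,c["cy"]],[0,0,1]])
def rays(c,uv):
    p=cv2.undistortPoints(np.asarray(uv,float).reshape(-1,1,2),K(c),np.array(c["D"])).reshape(-1,2)
    return np.c_[p,np.ones(len(p))]
def pts(c,mask):
    v,u=np.nonzero(mask&(c["z_map"]>0)); z=c["z_map"][v,u]
    P=rays(c,np.c_[u,v])*z[:,None]; E=c["extrinsics"]
    return P@E[:3,:3].T+E[:3,3], np.c_[u,v]
def planefit(P):
    for _ in range(8):
        m=P.mean(0); n=np.linalg.svd(P-m,full_matrices=False)[2][2]; n*=np.sign(n[2])
        d=(P-m)@n; P=P[abs(d)<max(2*d.std(),.0008)]
    return m,n,P,d.std()
E
python3 - <<'E'
from h import *
import pickle
for n,(u,v,R) in {"side":(290,252,46),"top":(298,214,42)}.items():
    c=pickle.load(open(n+"0.pkl","rb")); img=c["img"].astype(int)
    yy,xx=np.mgrid[:480,:640]
    near=(np.hypot(xx-u,yy-v)<R)
    w=near&(img.min(2)>200)&(np.hypot(xx-u,yy-v)>22)
    P,uv=pts(c,w)
    m,nn,Pi,s=planefit(P)
    print(n,"plane",m,nn,"std",s,"tilt",np.degrees(np.arccos(nn[2])),"az",np.degrees(np.arctan2(nn[1],nn[0])),len(P),len(Pi))
    # outline ellipse of the disc
    dark=(np.hypot(xx-u,yy-v)<32)&(img.max(2)<60)
    D,duv=pts(c,dark)
    h=(D-m)@nn
    print(np.histogram(h,bins=np.arange(-.02,.06,.004)))
    top=D[(h>.028)]
    if len(top)>5:
        mm=top.mean(0); q=top-mm; q=q-np.outer(q@nn,nn); U,S,V=np.linalg.svd(q,full_matrices=False)
        print("bar c",mm,"h",((mm-m)@nn),"dir",V[0],"len",np.ptp(q@V[0]),"wid",np.ptp(q@V[1]),len(top))
    fl=D
    # disc points: within 3 mm of plane, all
    A,auv=pts(c,(np.hypot(xx-u,yy-v)<75))
    hh=(A-m)@nn; d=A[(abs(hh)<.003)]
    ex=np.cross([0,0,1],nn);ex/=np.linalg.norm(ex);ey=np.cross(nn,ex)
    d2=np.c_[(d-m)@ex,(d-m)@ey]; d2=d2[np.linalg.norm(d2,axis=1)<.105].astype(np.float32)
    (cx,cy),rad=cv2.minEnclosingCircle(d2)
    print("disc c",m+cx*ex+cy*ey,"rad",rad)
E
```

```text
side plane [0.6394836  0.08919104 0.16172912] [-0.40078963 -0.13200697  0.90661008] std 0.0009110599123334804 tilt 24.958985767846144 az -161.7698102705605 4565 3845
(array([  0,   0,   0,   0,   0,   8, 134, 416,  33,  30,  41,  39,  27,
        38,  52, 276,   9,   0,   0]), array([-0.02 , -0.016, -0.012, -0.008, -0.004,  0.   ,  0.004,  0.008,
        0.012,  0.016,  0.02 ,  0.024,  0.028,  0.032,  0.036,  0.04 ,
        0.044,  0.048,  0.052,  0.056]))
bar c [0.62210272 0.08214835 0.19706232] h 0.03992920219124993 dir [-0.65316444  0.73508903 -0.181715  ] len 0.06439601718907903 wid 0.019369263040582882 402
disc c [0.6388235  0.08341687 0.16059656] rad 0.09046932309865952
top plane [0.64214584 0.08248171 0.16140852] [-0.40194052 -0.13257159  0.90601799] std 0.0011065752940034935 tilt 25.03926030942343 az -161.7459523485946 3867 3176
(array([  0,   0,   0,   0,   0,   0, 120, 350,  26,  12,  12,  17,  11,
        16,  55, 211,  11,   0,   0]), array([-0.02 , -0.016, -0.012, -0.008, -0.004,  0.   ,  0.004,  0.008,
        0.012,  0.016,  0.02 ,  0.024,  0.028,  0.032,  0.036,  0.04 ,
        0.044,  0.048,  0.052,  0.056]))
bar c [0.62553737 0.07778299 0.19809854] h 0.040540355365348314 dir [-0.63500238  0.75323445 -0.17149295] len 0.06374810559049524 wid 0.017013705925996603 304
disc c [0.64042494 0.0828144  0.16069375] rad 0.08990298956632614
```

Run:
```python
import cv2
a=cv2.imread("pics/side0.png")[190:340,200:350];b=cv2.imread("pics/top0.png")[150:280,230:360]
cv2.imwrite("pics/crop0.png",cv2.hconcat([cv2.resize(a,(400,400),interpolation=2),cv2.resize(b,(400,400),interpolation=2)]))
```

```text
(no output)
```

View pics/crop0.png

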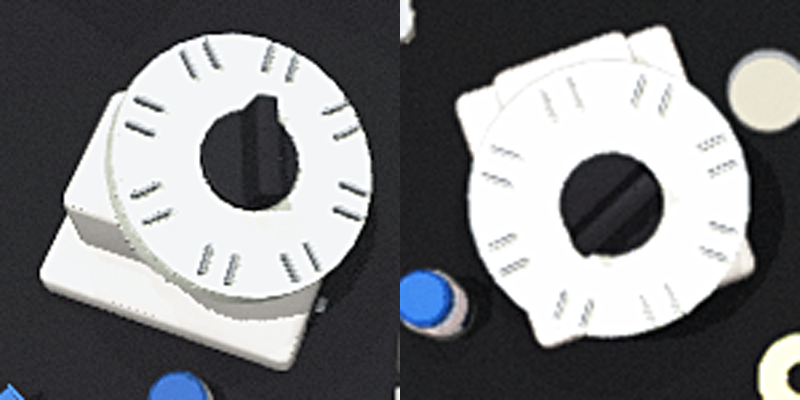

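The disc plane tilts 25.0° in both views (as given) and its radius is 90 mm. The bar top is about 41 mm above the disc, with length and width matching. The rotator's yaw is about 18.2° and the grip point about (0.627, 0.079, 0.189).

The tool can only stay vertical. I'll therefore grip the bar high, at the spindle, twist about the vertical, and shift along the spindle to press.

```bash
cat > go.py <<'E'
import sys
from plant import r
import numpy as np
s=r.get_state(); p=s["tcp_pos"]; psi=np.radians(s["eef_rot"][2])
def rel(t):
    d=(np.array(t)-p)*1000
    return np.round([np.cos(psi)*d[0]+np.sin(psi)*d[1], np.sin(psi)*d[0]-np.cos(psi)*d[1], -d[2]],1)
n=np.array([-.4014,-.1323,.9063]); G=np.array([.6272,.0791,.1888])
if __name__=="__main__":
    t=[float(x) for x in sys.argv[1:4]]
    print("move mm",rel(t)," t",s["time_s"],"yaw",np.degrees(psi),"joints",np.round(s["joints"],1),"w",s["gripper_width"])
E
python3 go.py 0.627 0.079 0.30
```

```text
move mm [-600.5  477.9  -74.3]  t 0.1 yaw -154.69166945979174 joints [-48.2  20.6   0.6  -0.  -70.1 -16.5] w 0.08753812828876463
```

>>> {"op": "step_arm", "data": {"commands": [[[0,0,-37],0],[[0,0,-37],0],[[-37.5,30,0],0],[[-37.5,30,0],0],[[-37.5,30,0],0],[[-37.5,30,0],0],[[-37.5,30,0],0],[[-37.5,30,0],0],[[-37.5,30,0],0],[[-37.5,30,0],0],[[-37.5,30,0],0],[[-37.5,30,0],0],[[-37.5,30,0],0],[[-37.5,30,0],0],[[-37.5,30,0],0],[[-37.5,30,0],0],[[-37.5,29,0],0],[[-37.5,29,0],0]], "gripper": 0.5, "grip_force": 30}}

```text
time_s: 2.35
tcp_pos: [0.6269, 0.08, 0.3002]
eef_rot: [180.0, -0.0, -154.7]
contact_force: [0.7, -0.3, 0.1]
gripper_width: 0.044
```

>>> {"op": "step_arm", "data": {"commands": [[[0,0,0],-10.6],[[0,0,0],-10.6],[[0,0,0],-10.6],[[0,0,0],-10.6],[[0,0,0],-10.6],[[0,0,0],-10.6],[[0,0,0],-10.6],[[0,0,0],-10.6],[[0,0,0],-10.6],[[0,0,0],-10.2],[[0,0,0],0],[[0,0,0],0]]}}

```text
time_s: 3.85
tcp_pos: [0.6265, 0.0785, 0.3003]
eef_rot: [180.0, 0.0, -49.3]
contact_force: [-0.4, 0.3, -0.6]
gripper_width: 0.0437
```

```bash
python3 go.py 0.627 0.079 0.183; python3 -c "
from plant import r;s=r.get_state();print(s['tcp_pos'],s['eef_rot'],s['contact_force'])"
```

```text
move mm [-1.000e-01 -7.000e-01  1.173e+02]  t 3.85 yaw -49.31402818038676 joints [ 24.8  14.4   1.6  -0.  -77.2  15.9] w 0.04368062499336803
[0.62647258 0.0784703  0.30030972] [ 1.79975740e+02  1.27461844e-02 -4.93140282e+01] [-0.36858279  0.30932563 -0.62805848]
```

>>> {"op": "step_arm", "data": {"commands": [[[0,0,30],0],[[0,0,30],0],[[0,0,20],0],[[0,0,10],0],[[0,0,8],0],[[0,0,0],0]]}}

```text
time_s: 4.6
tcp_pos: [0.6266, 0.0784, 0.2025]
eef_rot: [180.0, 0.0, -49.1]
contact_force: [0.2, -0.3, 0.1]
gripper_width: 0.0435
```

>>> {"op": "step_arm", "data": {"commands": [[[0,0,6],0],[[0,0,6],0],[[0,0,5],0],[[0,0,0],0]]}}

```text
time_s: 5.1
tcp_pos: [0.6263, 0.0783, 0.185]
eef_rot: [179.9, 0.0, -49.1]
contact_force: [-0.1, -0.7, 0.2]
gripper_width: 0.044
```

```bash
cat > snap.py <<'E'
import sys
from plant import imaging
import cv2
k=sys.argv[1]
o=[]
for n,(y,x,s) in {"side":(160,190,170),"top":(130,210,170)}.items():
    c=imaging.capture(n); o.append(cv2.resize(c["img"][y:y+s,x:x+s,::-1],(400,400),interpolation=2))
cv2.imwrite(f"pics/{k}.png",cv2.hconcat(o))
E
python3 snap.py a1
```

```text
(no output)
```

View pics/a1.png

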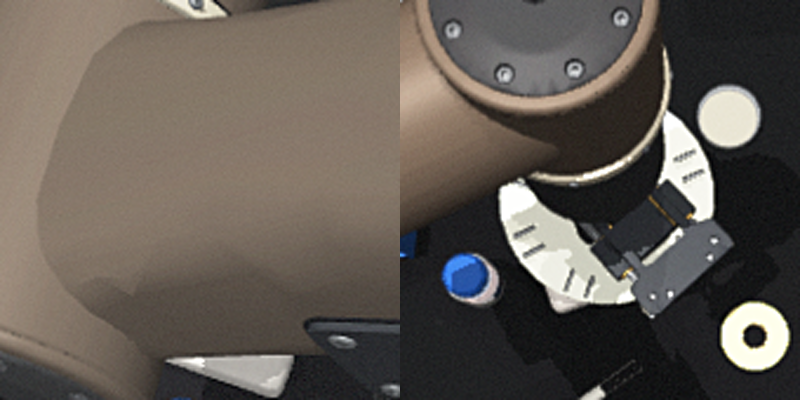

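The arm hides the knob in the side view. In the top view (crop) the gripper sits over the disc and the bystanders haven't moved. Now I close on the bar.

>>> {"op": "step_arm", "data": {"commands": [[[0,0,0],0],[[0,0,0],0],[[0,0,0],0],[[0,0,0],0],[[0,0,0],0]], "gripper": 1.0, "grip_force": 30}}

```text
time_s: 5.82
tcp_pos: [0.627, 0.0787, 0.1857]
eef_rot: [-180.0, -0.0, -49.1]
contact_force: [1.8, 0.8, 0.3]
gripper_width: 0.0201
```

>>> {"op": "step_arm", "data": {"commands": [[[0.3,-0.8,1.8],0],[[0.3,-0.8,1.8],0],[[0,0,0],0],[[0,0,0],0]], "grip_force": 40}}

```text
time_s: 6.32
tcp_pos: [0.6281, 0.0788, 0.1837]
eef_rot: [-180.0, -0.0, -49.1]
contact_force: [-4.2, 1.2, 12.3]
gripper_width: 0.0196
```

Blocked at about 2 mm with 12 N, so a rib lies on a pin. I turn under this pressure.

>>> {"op": "step_arm", "data": {"commands": [[[0,0,0],4],[[0,0,0],4],[[0,0,0],0]]}}

```text
time_s: 6.7
tcp_pos: [0.6278, 0.0791, 0.1836]
eef_rot: [-180.0, -0.0, -57.1]
contact_force: [-6.0, 2.6, 11.2]
gripper_width: 0.0198
```

>>> {"op": "step_arm", "data": {"commands": [[[0,0,0],4],[[0,0,0],4],[[0,0,0],0]]}}

```text
time_s: 7.08
tcp_pos: [0.6278, 0.0791, 0.1837]
eef_rot: [-180.0, -0.0, -65.1]
contact_force: [-6.1, 1.4, 11.4]
gripper_width: 0.0199
```

>>> {"op": "step_arm", "data": {"commands": [[[0,0,0],4],[[0,0,0],0]]}}

```text
time_s: 7.32
tcp_pos: [0.6277, 0.0792, 0.1836]
eef_rot: [-180.0, 0.0, -69.1]
contact_force: [-6.8, 1.4, 12.7]
gripper_width: 0.0195
```

>>> {"op": "step_arm", "data": {"commands": [[[0,0,0],4],[[0,0,0],0]]}}

```text
time_s: 7.58
tcp_pos: [0.6277, 0.0789, 0.1837]
eef_rot: [-180.0, -0.0, -73.1]
contact_force: [-6.9, -0.1, 12.8]
gripper_width: 0.0195
```

>>> {"op": "step_arm", "data": {"commands": [[[0,0,0],4],[[0,0,0],0]]}}

```text
time_s: 7.82
tcp_pos: [0.6277, 0.0788, 0.1838]
eef_rot: [-180.0, -0.0, -77.1]
contact_force: [-7.4, 0.0, 13.4]
gripper_width: 0.0196
```

>>> {"op": "step_arm", "data": {"commands": [[[0,0,0],3],[[0,0,0],0]]}}

```text
time_s: 8.07
tcp_pos: [0.6276, 0.0787, 0.1837]
eef_rot: [-180.0, -0.0, -80.1]
contact_force: [-6.8, 0.1, 12.8]
gripper_width: 0.0193
```

>>> {"op": "step_arm", "data": {"commands": [[[0,0,0],3],[[0,0,0],0]]}}

```text
time_s: 8.32
tcp_pos: [0.6276, 0.0786, 0.1838]
eef_rot: [180.0, -0.0, -83.1]
contact_force: [-8.6, -0.7, 12.0]
gripper_width: 0.0197
```

>>> {"op": "step_arm", "data": {"commands": [[[0,0,0],3],[[0,0,0],0]]}}

```text
time_s: 8.57
tcp_pos: [0.6275, 0.0785, 0.1838]
eef_rot: [180.0, -0.0, -86.1]
contact_force: [-7.4, -0.6, 12.7]
gripper_width: 0.0193
```

```bash
python3 snap.py a2; python3 -c "
from plant import r;s=r.get_state();print(s['moment'],s['contact_force'])"
```

```text
[0.14960713 2.49497099 0.29550506] [-6.67901164 -0.58242285 13.30325893]
```

View pics/a2.png

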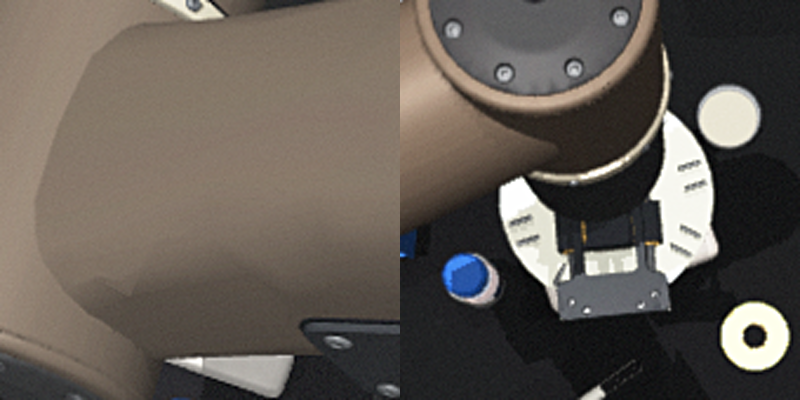

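Comparing the clip angles between a1 and a2, the disc seems to have turned only about 13° while the tool turned 37°. The friction on the pins was too high, so the knob partly turned in the carousel. I reduce the pressure and keep searching.

>>> {"op": "step_arm", "data": {"commands": [[[0.1,0.3,-0.7],0],[[0,0,0],0],[[0,0,0],0]]}}

```text
time_s: 9.05
tcp_pos: [0.6275, 0.0786, 0.1841]
eef_rot: [-180.0, -0.0, -86.1]
contact_force: [-5.7, 0.0, 10.6]
gripper_width: 0.0194
```

>>> {"op": "step_arm", "data": {"commands": [[[0,0,0],3],[[0,0,0],3],[[0,0,0],0]]}}

```text
time_s: 9.43
tcp_pos: [0.6273, 0.0785, 0.1841]
eef_rot: [180.0, -0.0, -92.1]
contact_force: [-5.9, 0.6, 10.3]
gripper_width: 0.0188
```

>>> {"op": "step_arm", "data": {"commands": [[[0,0,0],3],[[0,0,0],0]]}}

```text
time_s: 9.68
tcp_pos: [0.6272, 0.0785, 0.1841]
eef_rot: [180.0, -0.0, -95.1]
contact_force: [-7.4, 0.0, 11.2]
gripper_width: 0.0192
```

>>> {"op": "step_arm", "data": {"commands": [[[0.1,0.3,-0.6],0],[[0,0,0],0]]}}

```text
time_s: 9.93
tcp_pos: [0.6272, 0.0786, 0.1845]
eef_rot: [-180.0, -0.0, -95.1]
contact_force: [-4.6, -0.3, 9.2]
gripper_width: 0.0196
```

>>> {"op": "step_arm", "data": {"commands": [[[0,0,0],3],[[0,0,0],0]]}}

```text
time_s: 10.18
tcp_pos: [0.6271, 0.0785, 0.1845]
eef_rot: [-180.0, -0.0, -98.1]
contact_force: [-5.6, -0.4, 9.7]
gripper_width: 0.0188
```

>>> {"op": "step_arm", "data": {"commands": [[[0,0,0],3],[[0,0,0],0]]}}

```text
time_s: 10.42
tcp_pos: [0.627, 0.0784, 0.1845]
eef_rot: [180.0, -0.0, -101.1]
contact_force: [-6.6, -0.8, 10.6]
gripper_width: 0.0192
```

```bash
python3 snap.py a3; python3 -c "
from plant import r;s=r.get_state();print(s['moment'],s['contact_force'],s['tcp_pos'])"
```

```text
[0.11827707 1.75757839 0.19194802] [-4.8648013  -0.53608858  9.18959585] [0.62700098 0.078409   0.18449474]
```

View pics/a3.png

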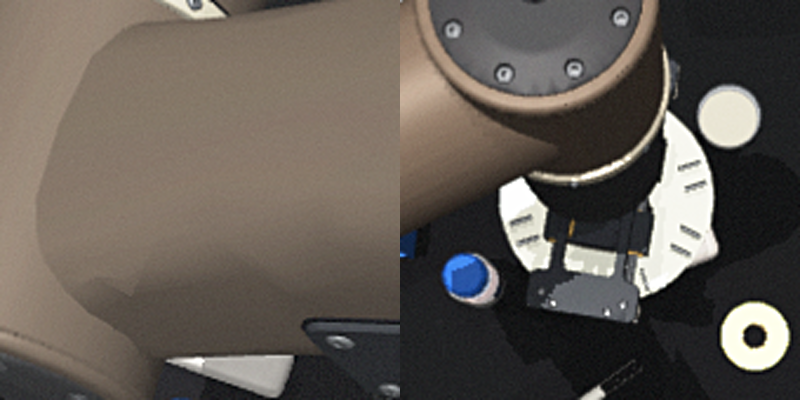

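The carousel stays put even at light pressure, held by friction on the pins. I lift off the pins, spin free by 14°, and press again.

>>> {"op": "step_arm", "data": {"commands": [[[0.5,0.9,-2.2],0],[[0,0,0],0],[[0,0,0],5],[[0,0,0],5],[[0,0,0],4],[[0,0,0],0]]}}

```text
time_s: 11.28
tcp_pos: [0.6265, 0.0782, 0.1857]
eef_rot: [-180.0, -0.0, -115.1]
contact_force: [-2.2, -0.6, 4.3]
gripper_width: 0.018
```

```bash
python3 snap.py a4; python3 -c "
from plant import r;s=r.get_state();print(s['moment'],s['contact_force'],s['tcp_pos'])"
```

```text
[-0.33628575  0.37577907  0.00389324] [-2.56547061 -1.26806558  4.47959728] [0.62653722 0.07831217 0.18560896]
```

View pics/a4.png

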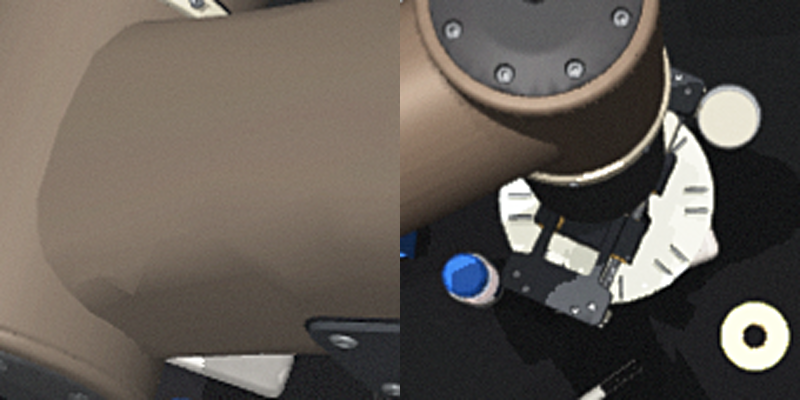

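The disc turned with the knob this time (clips at (695,200) are rotated). I press again.

>>> {"op": "step_arm", "data": {"commands": [[[-0.6,-0.6,1.8],0],[[-0.6,-0.6,1.8],0],[[0,0,0],0]]}}

```text
time_s: 11.75
tcp_pos: [0.6281, 0.0788, 0.182]
eef_rot: [-180.0, -0.0, -115.0]
contact_force: [-3.2, -2.2, 6.6]
gripper_width: 0.018
```

It moved 4 mm at about 7 N, which is the spring alone, so it has dropped in. I press on to the stop.

>>> {"op": "step_arm", "data": {"commands": [[[-0.8,-0.8,2.4],0],[[-0.8,-0.8,2.4],0],[[-0.8,-0.8,2.4],0],[[0,0,0],0],[[0,0,0],0]], "grip_force": 45}}

```text
time_s: 12.38
tcp_pos: [0.6307, 0.0794, 0.1773]
eef_rot: [-180.0, -0.1, -115.0]
contact_force: [-10.8, -2.7, 21.5]
gripper_width: 0.0176
```

>>> {"op": "step_arm", "data": {"commands": [[[0,0,0],5],[[0,0,0],5],[[0,0,0],5],[[0,0,0],5],[[0,0,0],0]]}}

```text
time_s: 13.0
tcp_pos: [0.6303, 0.0797, 0.177]
eef_rot: [-180.0, -0.1, -135.0]
contact_force: [-11.9, -2.0, 20.6]
gripper_width: 0.0168
```

```bash
cat > st.py <<'E'
from plant import r;import numpy as np;s=r.get_state();n=np.array([-.4014,-.1323,.9063])
print('M',np.round(s['moment'],2),'F',np.round(s['contact_force'],1),'Fn',s['contact_force']@n,'press mm',(np.array([.6268,.0785,.1857])-s['tcp_pos'])@n*1000,np.round(s['tcp_pos'],4),'rot',s['eef_rot'],'j',np.round(s['joints'],1),'tau6',s['joint_torque'][5],'w',s['gripper_width'],'t',s['time_s'])
E
python3 st.py; python3 snap.py a5
```

```text
M [-0.3   4.15  0.14] F [-11.9  -2.   20.6] Fn 23.740966289378626 press mm 9.449098885207928 [0.6303 0.0797 0.177 ] rot [-1.79987280e+02 -6.14567679e-02 -1.35039264e+02] j [ 24.8  18.8  -8.5   0.  -62.7 -69.9] tau6 -0.7036821730434895 w 0.016794471378358416 t 13.0
```

View pics/a5.png

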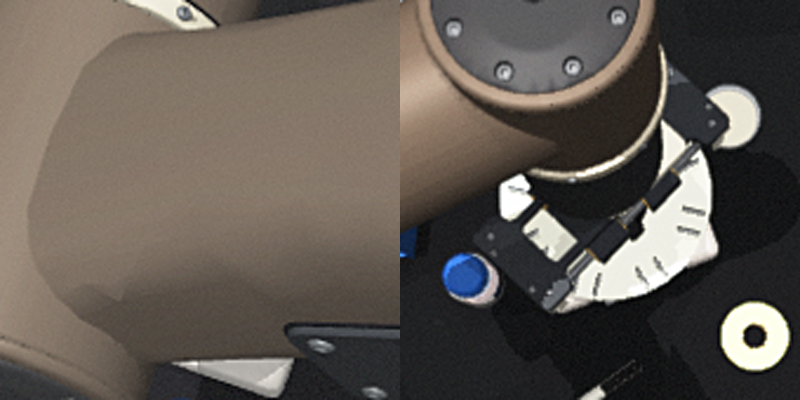

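>>> {"op": "step_arm", "data": {"commands": [[[0,0,0],5],[[0,0,0],5],[[0,0,0],5],[[0,0,0],0]]}}

```text
time_s: 13.6
tcp_pos: [0.6301, 0.08, 0.1767]
eef_rot: [-180.0, -0.1, -150.0]
contact_force: [-11.5, -0.8, 18.8]
gripper_width: 0.0158
```

```bash
python3 st.py
```

```text
M [-0.14  4.07  0.07] F [-11.5  -0.8  18.8] Fn 21.805097783130357 press mm 9.68579262775849 [0.6301 0.08   0.1767] rot [-1.79996380e+02 -6.63944117e-02 -1.50039385e+02] j [ 24.8  18.9  -8.6   0.  -62.7 -84.9] tau6 -0.6871945224702358 w 0.01580622768656851 t 13.6
```

>>> {"op": "step_arm", "data": {"commands": [[[0,0,0],5],[[0,0,0],5],[[0,0,0],0]]}}

```text
time_s: 13.98
tcp_pos: [0.6301, 0.0805, 0.1765]
eef_rot: [180.0, -0.1, -160.0]
contact_force: [-12.4, 1.7, 18.2]
gripper_width: 0.0158
```

```bash
python3 st.py;python3 snap.py a6
```

```text
M [0.79 4.26 0.21] F [-12.4   1.7  18.2] Fn 21.209928999349405 press mm 9.933383985044065 [0.6301 0.0805 0.1765] rot [ 1.79974873e+02 -5.87131119e-02 -1.60033279e+02] j [ 24.8  18.9  -8.6  -0.  -62.6 -94.9] tau6 -0.7475705444812775 w 0.015786500196597445 t 13.975
```

View pics/a6.png

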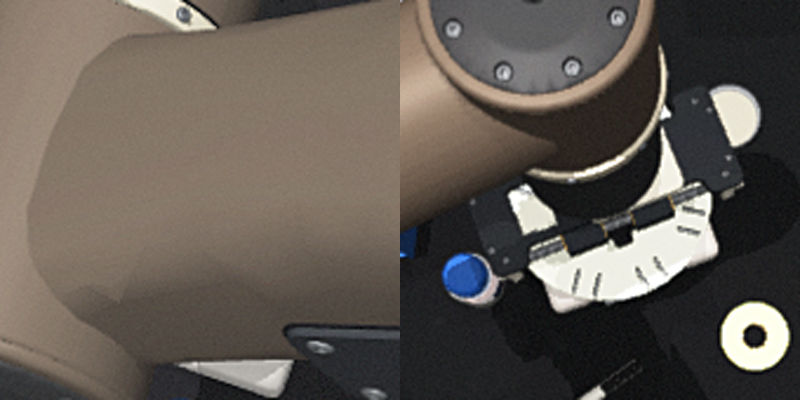

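Grip now flush (width 15.8 mm). The carousel hasn't moved between a5 and a6, so it is braced. I continue.

>>> {"op": "step_arm", "data": {"commands": [[[0,0,0],4],[[0,0,0],4],[[0,0,0],4],[[0,0,0],0]]}}

```text
time_s: 14.58
tcp_pos: [0.6298, 0.0814, 0.176]
eef_rot: [179.9, -0.1, -172.0]
contact_force: [-12.4, 5.8, 17.4]
gripper_width: 0.016
```

```bash
python3 st.py
```

```text
M [2.57 4.63 0.43] F [-12.4   5.8  17.4] Fn 19.985110195596093 press mm 10.404174003530692 [0.6298 0.0814 0.176 ] rot [ 1.79908202e+02 -8.21281608e-02 -1.71999446e+02] j [ 2.490e+01  1.890e+01 -8.600e+00 -1.000e-01 -6.260e+01 -1.068e+02] tau6 -0.884533803910017 w 0.016045441213687877 t 14.575
```

>>> {"op": "step_arm", "data": {"commands": [[[0,0,0],3],[[0,0,0],3],[[0,0,0],0]]}}

```text
time_s: 14.95
tcp_pos: [0.6298, 0.0818, 0.1759]
eef_rot: [179.9, -0.1, -178.0]
contact_force: [-13.7, 6.3, 16.9]
gripper_width: 0.0159
```

```bash
python3 st.py
```

```text
M [3.2  4.7  0.52] F [-13.7   6.3  16.9] Fn 19.987598992052728 press mm 10.55977742535015 [0.6298 0.0818 0.1759] rot [ 1.79880572e+02 -8.32923624e-02 -1.77976840e+02] j [  24.9   18.9   -8.6   -0.2  -62.6 -112.8] tau6 -0.8773819729685783 w 0.015871455218282815 t 14.95
```

>>> {"op": "step_arm", "data": {"commands": [[[0,0,0],3],[[0,0,0],3],[[0,0,0],0]]}}

```text
time_s: 15.32
tcp_pos: [0.6299, 0.0822, 0.1758]
eef_rot: [179.9, -0.1, 176.0]
contact_force: [-13.2, 6.6, 16.1]
gripper_width: 0.0168
```

```bash
python3 st.py
```

```text
M [3.65 4.49 0.6 ] F [-13.2   6.6  16.1] Fn 19.045964492906045 press mm 10.720253555776411 [0.6299 0.0822 0.1758] rot [ 1.79862477e+02 -8.14555884e-02  1.76028531e+02] j [  24.9   18.9   -8.5   -0.2  -62.6 -118.8] tau6 -0.9339178539812565 w 0.016771811894804874 t 15.325
```

Side force and roll moment are building, so I release, lift and look at how far the knob has come.

>>> {"op": "step_arm", "data": {"commands": [[[0,0,0],0],[[0,0,0],0],[[0,0,-10],0],[[0,0,-20],0],[[0,0,-40],0],[[0,0,-50],0],[[-40,0,-40],0],[[60,0,0],0],[[60,0,0],0],[[60,0,0],0],[[60,0,0],0],[[0,0,0],0]], "gripper": 0.5}}

```text
time_s: 16.82
tcp_pos: [0.4293, 0.0943, 0.3365]
eef_rot: [179.8, 0.2, 176.0]
contact_force: [1.3, 0.5, 0.3]
gripper_width: 0.0438
```

```bash
python3 st.py; python3 snap.py a7
```

```text
M [ 0.01 -0.18 -0.02] F [1.3 0.5 0.3] Fn -0.3057195665916033 press mm -213.91839057247185 [0.4293 0.0943 0.3365] rot [1.79820735e+02 1.70603597e-01 1.76048159e+02] j [  38.2   -5.9  -16.2   -0.   -79.5 -132.2] tau6 -0.553154032677412 w 0.04382737136033729 t 16.825
```

View pics/a7.png

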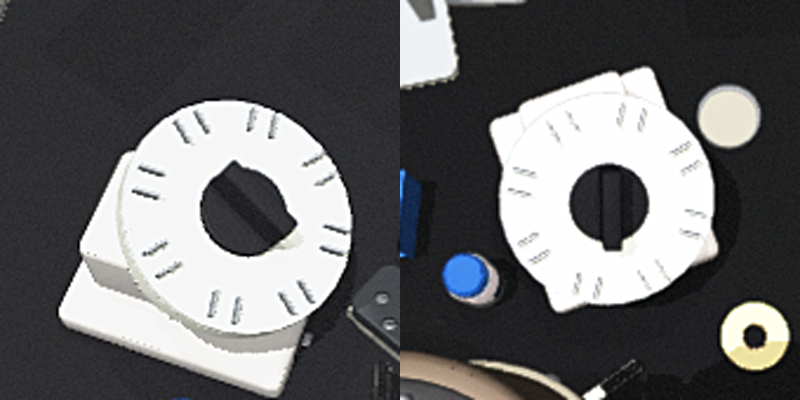

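Bar now along about world x. I measure the bar angle and the clip phase against the first pictures.

```bash
cat > meas.py <<'E'
from h import *
import pickle
nn=np.array([-.4014,-.1323,.9063]); C=np.array([.6397,.0831,.1607])
a=np.array([.8607,.2837,.4226]); b=np.cross(nn,a)
def meas(c):
    img=c["img"].astype(int).min(2); P,uv=pts(c,np.ones((480,640),bool))
    # colours by ray onto the disc plane, using depth only to reject
    d=P-C; h=d@nn; x=d@a; y=d@b; rr=np.hypot(x,y); I=img[uv[:,1],uv[:,0]]
    m=(h>.034)&(h<.048)&(rr<.036)&(I<60); q=np.c_[x[m],y[m]]; q0=q.mean(0)
    V=np.linalg.svd(q-q0,full_matrices=False)[2][0]; th=np.degrees(np.arctan2(V[1],V[0]))%180
    k=(rr>.066)&(rr<.082)&(abs(h)<.015)
    E=c["extrinsics"]
    ang=np.degrees(np.arctan2(y[k],x[k])); w=np.clip(235-I[k],0,None)*(I[k]<200)
    # phase with 45 deg period; 
    z=(w*np.exp(1j*np.radians(ang*8))).sum(); 
    return th,q0,m.sum(),(np.degrees(np.angle(z))/8)%45,abs(z)/w.sum()
if __name__=="__main__":
    import sys
    from plant import imaging
    for n in ("side","top"):
        c0=pickle.load(open(n+"0.pkl","rb")); c=imaging.capture(n)
        print(n,"start",meas(c0)); print(n,"now  ",meas(c))
E
python3 meas.py
```

```text
side start (np.float64(115.23024897642216), array([-0.0002052 ,  0.00377877]), np.int64(362), np.float64(5.1257169216689595), np.float64(0.5479758438796242))
side now   (np.float64(161.0058220086095), array([0.00061583, 0.00226046]), np.int64(370), np.float64(10.927339610747007), np.float64(0.5438871536579682))
top start (np.float64(113.9531972182133), array([ 0.0018084 , -0.00077267]), np.int64(291), np.float64(6.218051360166342), np.float64(0.5691036024115361))
top now   (np.float64(161.27051579754811), array([ 0.00276358, -0.00066172]), np.int64(267), np.float64(11.455957430680124), np.float64(0.553757549818807))
```

The bar turned 133° clockwise and the carousel 39.5°, so the knob advanced about 94° (1.64 rad) plus its unknown start. It may not be tight yet.

I'll regrasp, spin the carousel back about 43° (one rib pitch, minus a margin) so that the stroke is flush, press, and finish.

```bash
python3 go.py 0.627 0.079 0.3
```

```text
move mm [-195.    -1.8   34.9]  t 17.025 yaw 175.90656547308032 joints [  38.    -5.4  -16.     0.   -79.4 -132.1] w 0.043733086967952466
```

>>> {"op": "step_arm", "data": {"commands": [[[-50,0,0],-1.6],[[-50,-4,0],0],[[-50,-4,0],0],[[-45,-2,0],0],[[0,0,30],0],[[0,0,0],0],[[0,0,0],0]]}}

```text
time_s: 17.9
tcp_pos: [0.6268, 0.0743, 0.3051]
eef_rot: [-180.0, 0.0, 177.5]
contact_force: [-0.3, -0.5, 0.9]
gripper_width: 0.0437
```

```bash
python3 go.py 0.627 0.079 0.184
```

```text
move mm [  0.    4.7 121.1]  t 17.9 yaw 177.4971544270358 joints [  24.5   14.3    2.     0.   -77.7 -117. ] w 0.04374234166814326
```

>>> {"op": "step_arm", "data": {"commands": [[[0,4.7,40],0],[[0,0,40],0],[[0,0,20],0],[[0,0,10],0],[[0,0,9],0],[[0,0,8],0],[[0,0,0],0]]}}

```text
time_s: 18.77
tcp_pos: [0.6263, 0.0794, 0.1775]
eef_rot: [-180.0, -0.0, 177.5]
contact_force: [-0.0, -1.2, 0.1]
gripper_width: 0.0437
```

>>> {"op": "step_arm", "data": {"commands": [[[0,0,0],0],[[0,0,0],0],[[0,0,0],0],[[0,0,0],0]], "gripper": 1.0, "grip_force": 25}}

```text
time_s: 19.27
tcp_pos: [0.6267, 0.0801, 0.178]
eef_rot: [179.9, 0.0, 177.5]
contact_force: [-1.1, 2.9, 1.4]
gripper_width: 0.018
```

```bash
python3 st.py
```

```text
M [1.42 0.22 0.14] F [-1.1  2.9  1.4] Fn 1.2960542170292841 press mm 7.118937393807674 [0.6267 0.0801 0.178 ] rot [1.79928638e+02 4.87030755e-02 1.77527298e+02] j [  24.9   18.4   -9.    -0.   -62.5 -117.4] tau6 -0.12860465794801712 w 0.01801904915890425 t 19.275
```

>>> {"op": "step_arm", "data": {"commands": [[[0,0,0],-7],[[0,0,0],-9],[[0,0,0],-9],[[0,0,0],-9],[[0,0,0],-8],[[0,0,0],0]]}}

```text
time_s: 20.02
tcp_pos: [0.627, 0.0782, 0.1786]
eef_rot: [-179.9, -0.0, -140.6]
contact_force: [0.2, -4.5, 4.6]
gripper_width: 0.0174
```

```bash
python3 st.py
```

```text
M [-2.51 -0.58 -0.33] F [ 0.2 -4.5  4.6] Fn 4.7104993170027 press mm 6.419394923003444 [0.627  0.0782 0.1786] rot [-1.79884414e+02 -6.05545658e-03 -1.40559100e+02] j [ 24.8  18.4  -9.    0.1 -62.6 -75.5] tau6 1.5440479293465614 w 0.017407943986112877 t 20.025
```

```bash
python3 snap.py a8
```

```text
(no output)
```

View pics/a8.png

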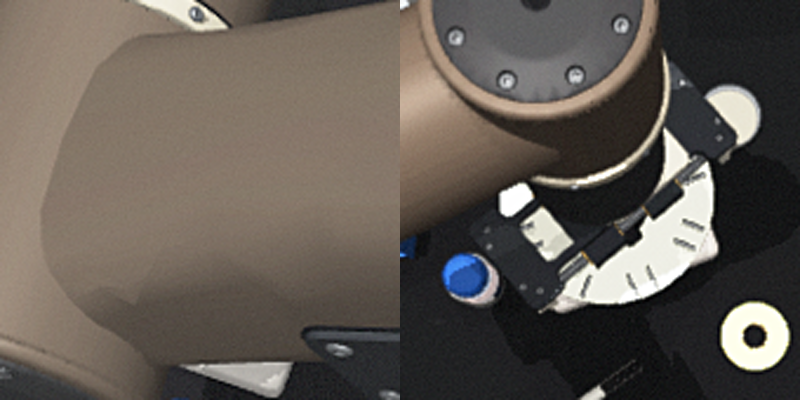

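The clips are about 5° past the braced phase, so the back-spin must exceed 45°. I add 12° more, then press.

>>> {"op": "step_arm", "data": {"commands": [[[0,0,0],-6],[[0,0,0],-6],[[0,0,0],0]]}}

```text
time_s: 20.5
tcp_pos: [0.6272, 0.0783, 0.1786]
eef_rot: [-179.9, -0.0, -128.6]
contact_force: [0.4, -6.0, 4.8]
gripper_width: 0.0189
```

```bash
python3 st.py
```

```text
M [-2.65 -0.75 -0.3 ] F [ 0.4 -6.   4.8] Fn 4.97235462985069 press mm 6.524111674938633 [0.6272 0.0783 0.1786] rot [-1.79879996e+02 -3.61889327e-03 -1.28634026e+02] j [ 24.8  18.4  -9.    0.1 -62.6 -63.5] tau6 0.9897132217884064 w 0.01887446504938184 t 20.5
```

>>> {"op": "step_arm", "data": {"commands": [[[-0.7,-0.5,1.8],0],[[-0.7,-0.5,1.8],0],[[0,0,0],0]], "grip_force": 40}}

```text
time_s: 20.88
tcp_pos: [0.629, 0.0785, 0.1752]
eef_rot: [-179.9, -0.0, -128.7]
contact_force: [0.8, -7.3, 6.8]
gripper_width: 0.0183
```

```bash
python3 st.py
```

```text
M [-3.27 -0.79 -0.41] F [ 0.8 -7.3  6.8] Fn 6.842413675186061 press mm 10.395315395843616 [0.629  0.0785 0.1752] rot [-1.79855513e+02 -1.19460243e-02 -1.28719921e+02] j [ 24.8  18.7  -9.    0.2 -62.2 -63.6] tau6 0.38565007969737053 w 0.01825319405088932 t 20.875
```

Moved 3.9 mm at the spring force of 6.8 N, so it dropped in. I press on to the stop.

>>> {"op": "step_arm", "data": {"commands": [[[-0.9,-0.6,2.3],0],[[-0.9,-0.6,2.3],0],[[-0.9,-0.6,2.3],0],[[0,0,0],0]], "grip_force": 45}}

```text
time_s: 21.38
tcp_pos: [0.6315, 0.079, 0.1702]
eef_rot: [-179.8, -0.0, -128.7]
contact_force: [-6.5, -7.6, 18.2]
gripper_width: 0.0184
```

>>> {"op": "step_arm", "data": {"commands": [[[0,0,0],4],[[0,0,0],4],[[0,0,0],4],[[0,0,0],0]]}}

```text
time_s: 21.88
tcp_pos: [0.6309, 0.0801, 0.17]
eef_rot: [-179.9, 0.0, -140.7]
contact_force: [-8.5, -4.0, 19.0]
gripper_width: 0.0174
```

```bash
python3 st.py
```

```text
M [-1.48  2.92 -0.03] F [-8.5 -4.  19. ] Fn 21.15464078680321 press mm 16.097503754855037 [0.6309 0.0801 0.17  ] rot [-1.79916531e+02  1.90735916e-02 -1.40713120e+02] j [ 24.8  19.2  -9.1   0.1 -61.7 -75.6] tau6 -0.4683121293783188 w 0.017369556714025545 t 21.875
```

>>> {"op": "step_arm", "data": {"commands": [[[0,0,0],4],[[0,0,0],4],[[0,0,0],0]]}}

```text
time_s: 22.25
tcp_pos: [0.6311, 0.0804, 0.1696]
eef_rot: [-179.9, 0.1, -148.7]
contact_force: [-7.5, -2.0, 15.4]
gripper_width: 0.0168
```

```bash
python3 st.py
```

```text
M [-1.19  2.24  0.  ] F [-7.5 -2.  15.4] Fn 17.189384639207407 press mm 16.5610600559739 [0.6311 0.0804 0.1696] rot [-1.79933117e+02  5.46534544e-02 -1.48713911e+02] j [ 24.8  19.2  -9.1   0.1 -61.7 -83.6] tau6 -0.45260678976774216 w 0.016799368877993482 t 22.25
```

>>> {"op": "step_arm", "data": {"commands": [[[0,0,0],4],[[0,0,0],4],[[0,0,0],0]]}}

```text
time_s: 22.62
tcp_pos: [0.6315, 0.081, 0.1694]
eef_rot: [-179.9, 0.1, -156.6]
contact_force: [-5.9, -1.4, 14.1]
gripper_width: 0.0164
```

```bash
python3 st.py; python3 snap.py a9
```

```text
M [-0.68  1.63  0.98] F [-5.9 -1.4 14.1] Fn 15.348086302514856 press mm 16.959762922886547 [0.6315 0.081  0.1694] rot [-1.79945780e+02  1.03364470e-01 -1.56615155e+02] j [ 24.9  19.2  -9.1   0.1 -61.6 -91.5] tau6 -1.3961613178253174 w 0.016394020270065954 t 22.625
```

View pics/a9.png

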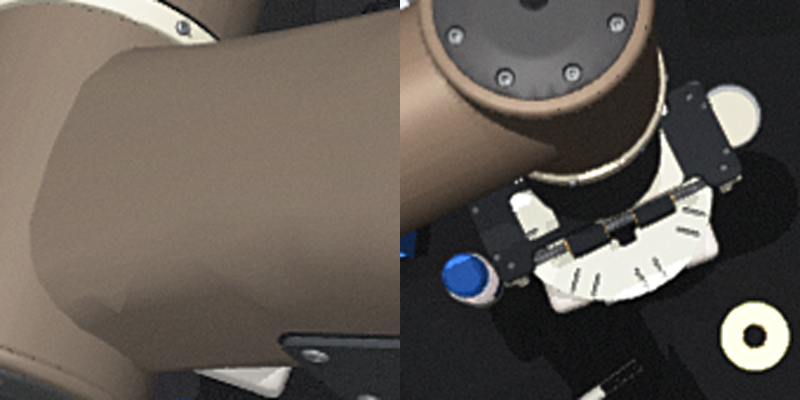

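Moment Mz jumped from about 0 to 0.98 Nm, so it seems to be at the stop. I top up the pressure and give one more nudge to confirm.

>>> {"op": "step_arm", "data": {"commands": [[[-0.3,0,0.6],0],[[0,0,0],2],[[0,0,0],2],[[0,0,0],0]], "grip_force": 50}}

```text
time_s: 23.22
tcp_pos: [0.6317, 0.0812, 0.1693]
eef_rot: [-179.9, 0.1, -160.5]
contact_force: [-8.2, -0.7, 16.8]
gripper_width: 0.0168
```

```bash
python3 st.py
```

```text
M [-0.57  2.2   1.44] F [-8.2 -0.7 16.8] Fn 18.63755285197234 press mm 17.20768180429328 [0.6317 0.0812 0.1693] rot [-1.79935168e+02  1.16909378e-01 -1.60516151e+02] j [ 24.9  19.2  -9.1   0.1 -61.6 -95.5] tau6 -1.6927500441670418 w 0.016816186241452025 t 23.225
```

Mz climbs to 1.44 Nm against the 0.2 Nm of normal turning, so this is the hard stop. I release, lift away and measure.

>>> {"op": "step_arm", "data": {"commands": [[[0,0,0],0],[[0,0,0],0],[[0,0,-10],0],[[0,0,-20],0],[[0,0,-40],0],[[0,0,-50],0],[[0,0,-40],0],[[50,-20,0],0],[[50,-20,0],0],[[50,-20,0],0],[[50,-20,0],0],[[0,0,0],0],[[0,0,0],0],[[0,0,0],0]], "gripper": 0.5}}

```text
time_s: 24.98
tcp_pos: [0.4703, -0.0606, 0.3263]
eef_rot: [180.0, -0.0, -160.5]
contact_force: [-0.2, 0.3, 0.1]
gripper_width: 0.0436
```

```bash
python3 meas.py; python3 st.py; python3 snap.py b1
```

```text
side start (np.float64(115.23024897642216), array([-0.0002052 ,  0.00377877]), np.int64(362), np.float64(5.1257169216689595), np.float64(0.5479758438796242))
side now   (np.float64(7.629420847060629), array([0.00202456, 0.00278913]), np.int64(368), np.float64(11.18186127362685), np.float64(0.5492996277477956))
top start (np.float64(113.9531972182133), array([ 0.0018084 , -0.00077267]), np.int64(291), np.float64(6.218051360166342), np.float64(0.5691036024115361))
top now   (np.float64(9.287203975210275), array([ 2.88693832e-03, -9.66407180e-05]), np.int64(276), np.float64(11.869453288583896), np.float64(0.553333481182313))
M [ 0.05 -0.04  0.06] F [ 0.3  0.5 -0.2] Fn -0.3672778327691371 press mm -208.49197434966328 [ 0.4702 -0.0606  0.3261] rot [ 1.79989475e+02 -6.22483857e-02 -1.60467016e+02] j [ 16.5  -1.9 -13.8  -0.  -78.1 -87. ] tau6 -0.012063262111041695 w 0.043582006932852344 t 25.075
```

View pics/b1.png

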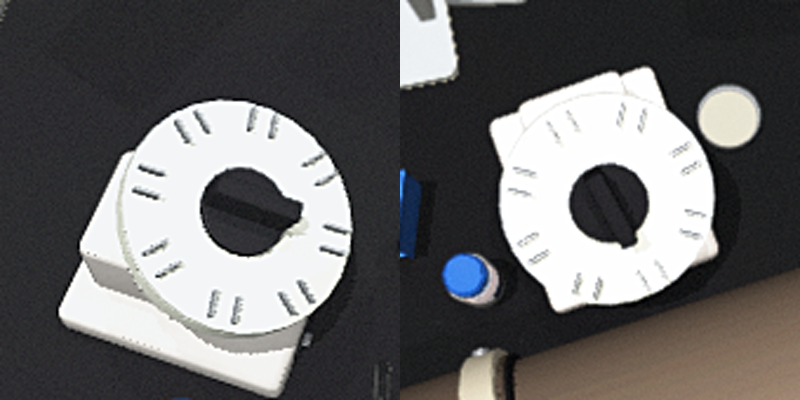

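The bar stopped at 8.5° while the tool went on to about 1°, which confirms the stop. The knob's total advance is about 1.95 rad plus a start of 0 or more. Final check: carousel height and bystanders.

Run:
```python
from h import *
import pickle
from plant import imaging
nn=np.array([-.4014,-.1323,.9063]); C=np.array([.6397,.0831,.1607])
for n in ("side","top"):
    c0=pickle.load(open(n+"0.pkl","rb")); c=imaging.capture(n)
    for k in (c0,c):
        P,uv=pts(k,k["img"].min(2)>200); d=P-C; h=d@nn; r=np.linalg.norm(d-np.outer(h,nn),axis=1)
        m=(r>.038)&(r<.062)&(abs(h)<.02); print(n,"disc h mm",np.median(h[m])*1000)
    if n=="top":
        d=np.abs(c["img"].astype(int)-c0["img"]).max(2)
        for nm,(u,v) in dict(marker=(286,303),tape=(361,273),petri=(349,180),bottle=(240,248)).items():
            print(nm,(d[v-22:v+22,u-22:u+22]>60).sum())
    cv2.imwrite(f"pics/{n}_end.png",c["img"][:,:,::-1])
```

```text
side disc h mm 0.24119936787197127
side disc h mm 0.1718530338012063
top disc h mm -0.3157813776698596
top disc h mm -0.3036571169270137
marker 1753
tape 1579
petri 24
bottle 6
```

View pics/top_end.png

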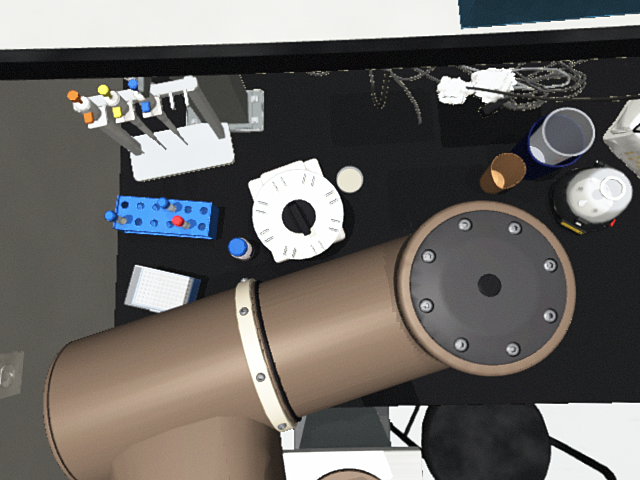

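View pics/side_end.png

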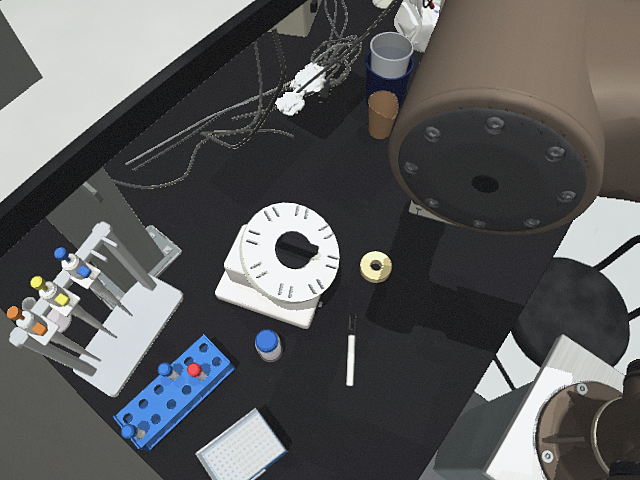

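The disc is back at its original height. In the side view the tape (376,267), marker (351,350) and bottle (267,345) are unmoved, and in the top view so are the petri dish (349,180) and bottle. The arm is clear, so I hand in.

```bash
python3 -c "
from plant import close_job
print(close_job())"
```

```text
the job is handed in; nothing more can be done
None
```

The clamp knob is tight against its hard stop, the carousel has sprung back up, and the job was handed in at about 25 s of the 51 s allowed.

**What I did:** The tool can only point straight down, so I gripped the bar high, on the spindle, and pressed along the spindle. It took two grasps:
- **First grasp:** my search pressure was too high at first. Friction on the pins held the carousel at about 2 mm down, so part of the first turning was done before it had dropped in. I lifted off, spun it 14°, and it then dropped in and pressed to its stop. I turned the knob from there.
- **Second grasp:** I spun the carousel back by more than one 45° rib step, dropped it in again, and turned until the knob stopped.

**Last checks:**
- **Tightness:** the measured moment rose from about 0 to 1.4 Nm at the end, and the bar stayed about 7° behind the tool. The knob advanced about 1.95 rad by my measurement. With a start angle of 0 to 0.5 rad that is consistent with the 2.0 stop, to within a few degrees.
- **Carousel:** its top face is back at its starting height to 0.1 mm.
- **Bystanders:** the bottle, petri dish, tape and marker look unmoved. In the last top view the arm hid the marker and tape, so I judged those two by eye from the side view.
- **Robot:** it is clear of everything, with the force reading near zero.

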